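# Pack the sampling caddy

### The job

Pack the sampling caddy: stand the brown vial in the narrowest of its three white cups, the broad clear bottle in the middle-sized cup and the larger beaker in the widest cup, each upright on the cup's floor. The two slim bottles and the smaller beaker do not belong to the kit: leave them standing where they are.

Things in the scene. Friction and masses are not known exactly. Their poses are not given: they have to be found in the camera images.
- brown_vial: Brown glass vial, 38 mm in diameter to 48 mm height, narrowing above, with a black screw cap 31 mm in diameter from 81 to 99 mm height (the top); the cap is fixed and can be gripped. Stands upright on the table; origin at the centre of its underside, z up.
- broad_bottle: Broad clear bottle, 44 mm in diameter to 54 mm height, narrowing to the neck, with a white screw cap 27 mm in diameter from 86 to 104 mm height (the top); the cap is fixed and can be gripped. Stands upright on the table; origin at the centre of its underside, z up.
- large_beaker: The larger of two clear open beakers: 70 mm tall, body 52 mm in diameter, flared rim 58 mm wide in the top 6 mm. Stands upright on the table; origin at the centre of its underside, z up.
- small_beaker: Look-alike, to be left: the smaller clear open beaker, 58 mm tall, body 44 mm, rim 48 mm in diameter. Stands upright on the table; origin at the centre of its underside, z up.
- slim_bottle_1: Look-alike, to be left: slim clear bottle with a screw cap, 27 mm in diameter, 109 mm tall. Stands upright on the table; origin at the centre of its underside, z up.
- slim_bottle_2: Look-alike, to be left: slim clear bottle with a screw cap, 28 mm in diameter, 119 mm tall. Stands upright on the table; origin at the centre of its underside, z up.
- caddy: Fixed grey carrying tray, 310 mm long (its y axis) and 108 mm wide (its x axis), 6 mm thick floor, rim 15 mm high all round, a steel bar grip 42 mm high and 77 mm wide at each short end. Origin: centre of its underside, z up.
- cup_narrow: White plastic cup fixed upright in the caddy, open above: 54 mm bore (the narrowest of the three), wall 4 mm, 18 mm tall, flat inner floor 3 mm above its underside. Origin: centre of its underside (6 mm above the table), z up. The three cups stand in a row along the caddy, 95 mm apart, in any order.
- cup_middle: White plastic cup fixed upright in the caddy, open above: 66 mm bore (the middle-sized of the three), wall 4 mm, 18 mm tall, flat inner floor 3 mm above its underside. Origin: centre of its underside (6 mm above the table), z up. The three cups stand in a row along the caddy, 95 mm apart, in any order.
- cup_wide: White plastic cup fixed upright in the caddy, open above: 80 mm bore (the widest of the three), wall 4 mm, 18 mm tall, flat inner floor 3 mm above its underside. Origin: centre of its underside (6 mm above the table), z up. The three cups stand in a row along the caddy, 95 mm apart, in any order.

How it is judged:
At the end, for the whole second after the job is handed in: Vial, broad bottle and larger beaker stand in the narrowest, middle and widest cup, within 12, 15 and 16 mm of its centre, underside under 8 mm above the cup's, upright to 0.1 rad and at rest; the smaller beaker and slim bottles stand likewise within 30 mm of their starts (horizontal distance between brown_vial and cup_narrow below 0.012 m and z of brown_vial in the frame of cup_narrow below 0.008 m and angle between each of brown_vial, broad_bottle, large_beaker, small_beaker, slim_bottle_1, slim_bottle_2's own z axis and vertical below 0.1 rad and linear speed of each of brown_vial, broad_bottle, large_beaker, small_beaker, slim_bottle_1, slim_bottle_2 below 0.02 m/s and horizontal distance between broad_bottle and cup_middle below 0.015 m and z of broad_bottle in the frame of cup_middle below 0.008 m and horizontal distance between large_beaker and cup_wide below 0.016 m and z of large_beaker in the frame of cup_wide below 0.008 m and distance of each of small_beaker, slim_bottle_1, slim_bottle_2 from where it was at the start of the episode below 0.03 m); the robot touches nothing.
It fails at once if a look-alike is lifted, knocked over or pushed away by more than 40 mm (distance of any of small_beaker, slim_bottle_1, slim_bottle_2 from where it was at the start of the episode above 0.04 m).
It also fails if it takes over 93 s, if anything falls off the work surface, if the arm or the gripper's body presses on something with over 40 N, if the wrist force passes 120 N, or if a joint passes its speed limit or range.

### The arm

A 7-joint arm with a two-finger parallel gripper is mounted at the origin on the work surface; the furniture and walls round the work are solid. World frame = base frame: x ahead of the robot, y to its left, z up, the work surface at z = 0. Lengths are in m, angles in rad, forces in N, time in s.
With the tool pointing down it reaches from about 0.4 to 0.875 m from the base axis. Payload 19.3 kg.
Tool frame: the origin (TCP) lies midway between the tips of the shut fingers; the grasp point (between the pads) lies arm.pinch_z behind it (arm.pinch_z is the distance from the TCP to the grasp point, in m); z points along the fingers, y is the line along which they close (so a half turn about z gives the same grasp; the last joint's range is limited). The gripper opens to 85 mm and grips with 20 to 120 N. Pads are 22 mm wide; open, the fingers measure 114 mm over their backs; the gripper's body (76 mm by 85 mm) begins 54 mm behind the grasp point. The pads swing forward as they close: fully open they stand 13 mm farther back than shut.
Start: joints at [1.081, 0.521, -0.036, 1.599, 0.021, 1.021, -0.113], TCP at [0.255, -0.571, 0.231] pointing down, gripper open.
Joint ranges: [-2.91, 2.91], [-0.3, 2.13], [-1.5, 1.42], [0.17, 2.43], [-1.26, 4.41], [0.16, 1.93], [-2.52, 2.52]. Speed limits (rad/s): [1.89, 1.89, 2.39, 2.39, 3.01, 3.01, 3.01].

### API

Orientations are given as a unit quaternion [w, x, y, z].
In Python, from station import arm, vision, workorder gives the robot as it stands.
- The arm moves only by the tool play_rows, never from a script. Its argument "targets" is a list of rows, each an object with "dr": the turn, a rotation vector about the world's x, y, z in rad, a list of three; "linear": the shift along the world's x, y, z in m, a list of three; "jaw": the finger opening in m, from 0 to 0.0854. In form: [{"dr": [wx, wy, wz], "linear": [x, y, z], "jaw": jaw}, ...]. A call has 1 to 10 rows; each row shifts and turns the commanded pose from where the row before left it; what a row does not reach is not made up. A row lasts 1/12 s, in which the tool goes at most 41.7 mm and 7.16 degrees, less where a joint would pass 70% of its speed; a pose out of reach is approached as far as the arm can. A call with a gripper value outside its range is refused whole. The fingers move at their own pace and stop on an object; "newtons" is the grip in N (left out, the last holds). Time passes only in rows, so rows that do not move let the fingers close. It gives the time, the measured TCP pose, the force, the opening and the grip force at its end, in the units of the state.
- arm.get_obs(): the state, without advancing time (a new reading comes with each control period).
- vision.snapshot(name): name is "scene" or "side" or "wrist"; returns a dict with "img" (384x512x3 uint8, blue, green, red), "mtx" (3x3 intrinsics, pixels), "cam_to_world" (4x4, takes a point from camera to world coordinates). Camera axes: x right, y up, looking along -z (the intrinsics and any distortion apply to the point x, -y, -z); pixel columns grow to the right and rows downward; lengths in m; the calibration is good to about 2 mm. A picture is of the moment at which its call begins. There is no depth.
- workorder.hand_in(): hands the job in; it is judged then, once.
The state is a dict: "clock": time; "joint_positions": joint angles; "qd": joint speeds; "joint_efforts": joint torques, N m; "tcp_pos": TCP position; "eef_rot": TCP orientation; "force": force on the tool from outside, world axes, zero at the start; "moment": the same for the moment, N m; "grip_width": finger opening in m; "grip_force": force on a finger pad.
Only numpy, scipy, OpenCV 4.12 (cv2) and the standard library are available. Lean on these libraries where they do the work, as an engineer would, in place of code of your own. Each camera call takes 0.05 s, during which the arm holds its last target. There are 200 camera calls.

## Working session

There is one attempt and no reset: what is moved stays moved. The work goes in short steps, Python scripts to look and compute and a tool call to move; the robot and the scene stay as the last step left them, time stands still between calls to the robot, and variables do not carry over. Pictures are saved under pics/ and viewed, at most 14 in all, crops included, and the job is handed in when it is done.

Besides the shell and the picture viewer there is one more tool, called after "Request:" as name([rows], argument=value, ...), one row to a line, values as JSON. play_rows: Moves the arm, as the interface text tells. Its arguments: {"type":"object","properties":{"targets":{"type":"array","items":{"type":"object","properties":{"dr":{"type":"array","items":{"type":"number"}},"linear":{"type":"array","items":{"type":"number"}},"jaw":{"type":"number"}}}},"newtons":{"type":"number"}},"required":["targets"]}

```bash
ls; mkdir -p pics; cat > h.py <<'E'
import numpy as np, cv2
def ray(s,u,v):
    T=np.array(s["cam_to_world"]);K=np.array(s["mtx"])
    d=np.linalg.inv(K)@[u,v,1]; d=T[:3,:3]@[d[0],-d[1],-d[2]]
    return T[:3,3],d
def at(s,u,v,z):
    o,d=ray(s,u,v); return o+d*(z-o[2])/d[2]
def proj(s,p):
    T=np.array(s["cam_to_world"]);K=np.array(s["mtx"])
    c=T[:3,:3].T@(np.array(p)-T[:3,3]); q=K@[c[0],-c[1],-c[2]]; return q[:2]/q[2]
E
python3 - <<'E'
from station import arm,vision
import cv2,pickle,numpy as np
for n in("scene","side","wrist"):
    s=vision.snapshot(n); print(n,list(s.keys()),np.round(s["mtx"],1).tolist(),np.round(s["cam_to_world"],3).tolist())
    pickle.dump(s,open(f"{n}.pkl","wb")); cv2.imwrite(f"pics/{n}0.png",s["img"])
print(arm.pinch_z,arm.get_obs())
E
```

```text
pics
scene ['img', 'mtx', 'cam_to_world'] [[363.3, 0.0, 259.3], [0.0, 363.3, 191.3], [0.0, 0.0, 1.0]] [[0.806, 0.43, -0.407, 0.221], [-0.592, 0.573, -0.566, -0.433], [-0.01, 0.698, 0.716, 0.656], [0.0, 0.0, 0.0, 1.0]]
side ['img', 'mtx', 'cam_to_world'] [[394.0, 0.0, 258.8], [0.0, 394.0, 189.2], [0.0, 0.0, 1.0]] [[0.824, -0.489, 0.287, 0.811], [0.567, 0.709, -0.42, -0.3], [0.001, 0.509, 0.861, 0.794], [0.0, 0.0, 0.0, 1.0]]
wrist ['img', 'mtx', 'cam_to_world'] [[266.2, 0.0, 258.0], [0.0, 266.2, 192.4], [0.0, 0.0, 1.0]] [[0.406, 0.866, 0.29, 0.329], [-0.914, 0.386, 0.127, -0.537], [-0.002, -0.317, 0.948, 0.373], [0.0, 0.0, 0.0, 1.0]]
0.0187 {'clock': 0.15, 'joint_positions': array([ 1.08078123,  0.52187407, -0.0362945 ,  1.59982658,  0.02120513,
        1.02112295, -0.11283285]), 'qd': array([-0.00035853,  0.00058819,  0.00123648, -0.00088974, -0.00134969,
       -0.00258023, -0.00078044]), 'joint_efforts': array([ 4.25296894e-04, -9.27389574e+01,  1.98001474e+00, -3.70058835e+01,
        1.80369336e-02,  6.27653018e-03,  1.49261191e-04]), 'tcp_pos': array([ 0.2546038 , -0.57053232,  0.23087829]), 'eef_rot': array([-4.03987473e-04,  9.78057591e-01,  2.08334274e-01, -1.25461896e-04]), 'force': array([ 1.17251006, -0.19955694, -0.26598425]), 'moment': array([-0.030681  ,  0.01146442,  0.08495182]), 'grip_force': 0.0, 'grip_width': 0.08536150400586216}
```

View pics/scene0.png

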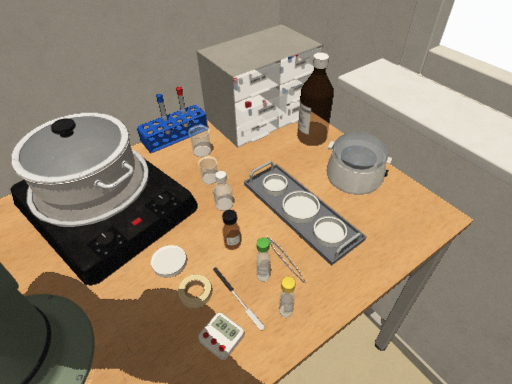

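View pics/side0.png

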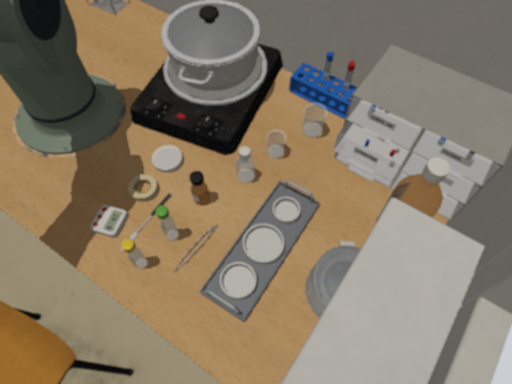

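The scene view shows the brown vial at about (231,230), the broad bottle at (223,190), beakers at (208,168) and (200,140), slim bottles (green, yellow caps) at (263,258) and (287,297), and cups at (275,183), (301,206) and (331,231). The side view shows the same set. I'll zoom in on both for exact pixels.

```bash
python3 - <<'E'
import pickle,cv2
a=pickle.load(open("scene.pkl","rb"))["img"][110:260,170:370]
b=pickle.load(open("side.pkl","rb"))["img"][95:320,175:345]
def g(im,f,x0,y0):
    o=cv2.resize(im,None,fx=f,fy=f,interpolation=cv2.INTER_CUBIC)
    for x in range(x0,x0+im.shape[1],20): cv2.line(o,((x-x0)*f,0),((x-x0)*f,6),(0,0,255),2);cv2.putText(o,str(x),((x-x0)*f,18),0,.4,(0,0,255),1)
    for y in range(y0,y0+im.shape[0],20): cv2.line(o,(0,(y-y0)*f),(6,(y-y0)*f),(0,0,255),2);cv2.putText(o,str(y),(8,(y-y0)*f+4),0,.4,(0,0,255),1)
    return o
cv2.imwrite("pics/a.png",g(a,4,170,110)); cv2.imwrite("pics/b.png",cv2.resize(g(b,4,175,95),None,fx=.66,fy=.66,interpolation=cv2.INTER_AREA))
E
```

```text
(no output)
```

View pics/a.png

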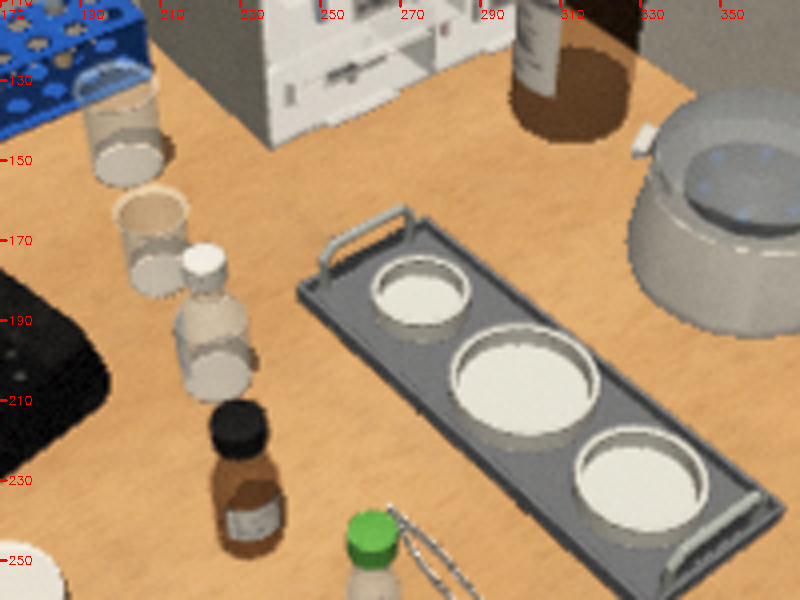

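View pics/b.png

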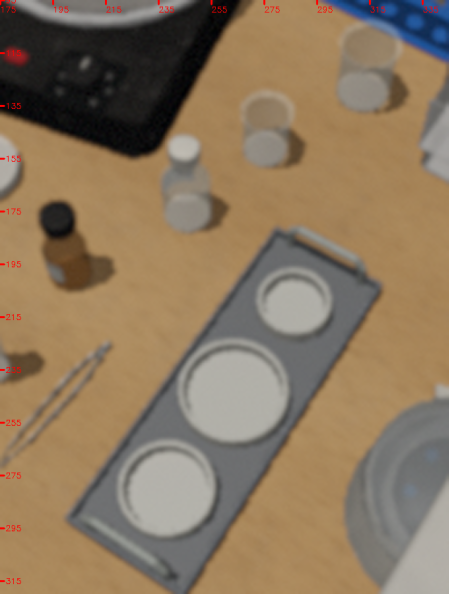

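Zoomed views: the far cup is the narrowest, the centre one the widest, and the near one middle-sized. The far beaker beside the blue rack looks like the larger. The measured centres go into the triangulation below.

```bash
python3 - <<'E'
import pickle,numpy as np
from h import *
A=pickle.load(open("scene.pkl","rb"));B=pickle.load(open("side.pkl","rb"))
P={"narrow":((275,182.5),(286.4,209.8),.024),"wide":((301.25,205),(263.4,243.1),.024),"middle":((330.25,229.5),(238.3,279.8),.024),
"vial":((229.75,214.75),(196.6,176.4),.099),"broad":((221.25,174.25),(244.7,150.3),.104),
"largebase":((202.5,151.2),(312.9,129.5),.002),"largerim":((199.3,131),(315.5,111.7),.07),"smallbase":((209.2,178),(275.8,151.1),.002),"smallrim":((207.9,162.5),(276.1,137.4),.058),
"green":((263,243),(162,212),.109),"yellow":((288,284),(127,243),.119)}
for k,(a,b,z) in P.items():
    o1,d1=ray(A,*a);o2,d2=ray(B,*b)
    t=np.linalg.lstsq(np.c_[d1,-d2],o2-o1,rcond=None)[0]
    m=(o1+d1*t[0]+o2+d2*t[1])/2
    print(k,np.round(at(A,*a,z)[:2],3),np.round(at(B,*b,z)[:2],3),"tri",np.round(m,3))
# size check for cups/beakers in side view: width px -> mm
for k,(u0,u1,v,z) in {"large":(303.8,327.3,111.7,.07),"small":(266.3,286,137.4,.058),"cupn":(272,300.8,209.8,.024),"cupw":(242,284.8,243,.024),"cupm":(219.3,257.2,279.8,.024)}.items():
    print(k,np.round(np.linalg.norm(at(B,u0,v,z)-at(B,u1,v,z))*1e3))
T=np.array(A["cam_to_world"])
E
```

```text
narrow [0.629 0.068] [0.634 0.067] tri [0.632 0.07  0.019]
wide [ 0.632 -0.028] [ 0.636 -0.027] tri [ 0.635 -0.025  0.019]
middle [ 0.635 -0.121] [ 0.639 -0.121] tri [ 0.638 -0.119  0.02 ]
vial [ 0.451 -0.01 ] [ 0.454 -0.009] tri [ 0.452 -0.007  0.095]
broad [0.498 0.097] [0.5 0.1] tri [0.499 0.101 0.101]
largebase [0.558 0.308] [0.56  0.312] tri [ 0.559  0.313 -0.001]
largerim [0.559 0.31 ] [0.559 0.31 ] tri [0.559 0.31  0.07 ]
smallbase [0.516 0.202] [0.519 0.201] tri [ 0.518  0.203 -0.   ]
smallrim [0.517 0.198] [0.518 0.199] tri [0.518 0.2   0.057]
green [ 0.458 -0.112] [ 0.456 -0.115] tri [ 0.457 -0.115  0.112]
yellow [ 0.437 -0.209] [ 0.451 -0.203] tri [ 0.443 -0.202  0.104]
large 57.0
small 46.0
cupn 63.0
cupw 90.0
cupm 76.0
```

Sizes and spacing fit (95 mm apart; rims 62/74/88 and 58/48). Next, a check of what surrounds the large beaker (rack, cabinet, hotplate) for clearance.

```bash
python3 - <<'E'
import pickle,numpy as np
from h import *
A=pickle.load(open("scene.pkl","rb"));B=pickle.load(open("side.pkl","rb"))
print("cab corner",at(A,238.7,147,0)[:2],"cab front right",at(A,300,118,0)[:2])
c=at(A,238.7,147,0);
for h in (.1,.15,.2,.25): print(h,proj(A,[c[0],c[1],h]),proj(B,[c[0],c[1],h]))
print("rack edge side view",at(B,298,95,0)[:2],at(B,345,118,0)[:2]," at .05",at(B,298,95,.05)[:2],at(B,345,118,.05)[:2])
print("rack scene corner",at(A,207.5,132,0)[:2],at(A,150,147,0)[:2])
print("hotplate corner", at(A,197,203,.03)[:2],at(B,230,152,.03)[:2])
E
```

```text
cab corner [0.65118468 0.26373902] cab front right [0.88520181 0.26741894]
0.1 [236.80588238 117.55395583] [342.47383948 133.60600391]
0.15 [235.74968161 101.13420774] [346.80796741 118.77606774]
0.2 [234.6090926   83.40255577] [351.61206792 102.33804259]
0.25 [233.37358082  64.19522989] [356.96696558  84.01537382]
rack edge side view [0.46454265 0.39407863] [0.60886152 0.39453796]  at .05 [0.48634042 0.35041453] [0.62157527 0.35084496]
rack scene corner [0.61625459 0.37942818] [0.44740579 0.41732994]
hotplate corner [0.43737756 0.118585  ] [0.44066091 0.11889045]
```

```bash
python3 - <<'E'
import pickle,cv2
a=pickle.load(open("scene.pkl","rb"))["img"][20:200,120:330]
b=pickle.load(open("side.pkl","rb"))["img"][30:220,230:430]
cv2.imwrite("pics/c.png",cv2.hconcat([cv2.resize(a,(400,343),interpolation=2),cv2.resize(b,(361,343),interpolation=2)]))
E
```

```text
(no output)
```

View pics/c.png

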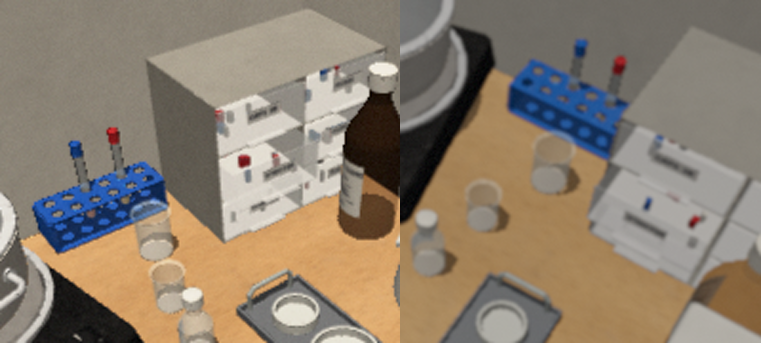

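Request:
play_rows([
  {"dr": [0,0,-0.1],"linear": [0.02,0.035,0.01],"jaw": 0.07},
  {"dr": [0,0,-0.1],"linear": [0.02,0.035,0.01],"jaw": 0.07},
  {"dr": [0,0,-0.1],"linear": [0.02,0.035,0.01],"jaw": 0.07},
  {"dr": [0,0,-0.12],"linear": [0.02,0.035,0.01],"jaw": 0.07},
  {"dr": [0,0,0],"linear": [0.02,0.035,0.01],"jaw": 0.07},
  {"dr": [0,0,0],"linear": [0.02,0.035,0],"jaw": 0.07},
  {"dr": [0,0,0],"linear": [0.02,0.035,0],"jaw": 0.07},
  {"dr": [0,0,0],"linear": [0.02,0.035,0],"jaw": 0.07},
])

```text
clock: 0.82
tcp_pos: [0.4144, -0.2905, 0.2811]
eef_rot: [0.0, 1.0, 0.003, 0.0]
force: [1.3, 0.3, -0.1]
grip_width: 0.0701
grip_force: 0.0
```

Cabinet's near corner is at (0.651, 0.264), about 0.21 m high. The rack front is at y≈0.385. The larger beaker has room if the wrist camera faces away from the cabinet. Vial first.

Request:
play_rows([
  {"dr": [0,0,0],"linear": [0.004,0.0315,0],"jaw": 0.07},
  {"dr": [0,0,0],"linear": [0.004,0.0315,0],"jaw": 0.07},
  {"dr": [0,0,0],"linear": [0.004,0.0315,0],"jaw": 0.07},
  {"dr": [0,0,0],"linear": [0.004,0.0315,0],"jaw": 0.07},
  {"dr": [0,0,0],"linear": [0.004,0.0315,0],"jaw": 0.07},
  {"dr": [0,0,0],"linear": [0.004,0.0315,-0.02],"jaw": 0.07},
  {"dr": [0,0,0],"linear": [0.004,0.0315,-0.02],"jaw": 0.07},
  {"dr": [0,0,0],"linear": [0.005,0.0315,-0.02],"jaw": 0.07},
  {"dr": [0,0,0],"linear": [0.005,0.0305,-0.02],"jaw": 0.07},
  {"dr": [0,0,0],"linear": [0,0,0],"jaw": 0.07},
])

```text
clock: 1.65
tcp_pos: [0.451, -0.0045, 0.198]
eef_rot: [-0.001, 1.0, 0.006, -0.002]
force: [-0.7, 0.4, 0.0]
grip_width: 0.0701
grip_force: 0.0
```

```bash
python3 - <<'E'
from station import arm,vision
import cv2,pickle,numpy as np
from h import *
s=vision.snapshot("wrist"); pickle.dump(s,open("w1.pkl","wb"))
im=cv2.resize(s["img"],None,fx=1.5,fy=1.5)
for p in ([.453,-.008,.099],[.453,-.008,0]):
    q=proj(s,p);print(q);cv2.circle(im,tuple(int(1.5*x) for x in q),3,(0,0,255),-1)
for p in([.632,.068,.024],[.634,-.027,.024],[.637,-.121,.024],[.499,.099,.104]):
    q=proj(s,p);print(q);cv2.circle(im,tuple(int(np.clip(1.5*x,-999,2999)) for x in q),3,(0,0,255),-1)
cv2.imwrite("pics/w1.png",im); o=arm.get_obs(); print(o["joint_positions"],o["tcp_pos"])
E
```

```text
[262.95487535 191.14720541]
[261.79880666 167.22347453]
[189.17889043  -1.89822679]
[283.63053465  -3.21138482]
[377.63500063  -5.72394595]
[142.5505544  142.19241831]
[ 0.07365298  0.30072925 -0.22839112  2.06209092  0.09279966  0.79104106
 -1.77092342] [ 0.45116407 -0.00721403  0.19927308]
```

View pics/w1.png

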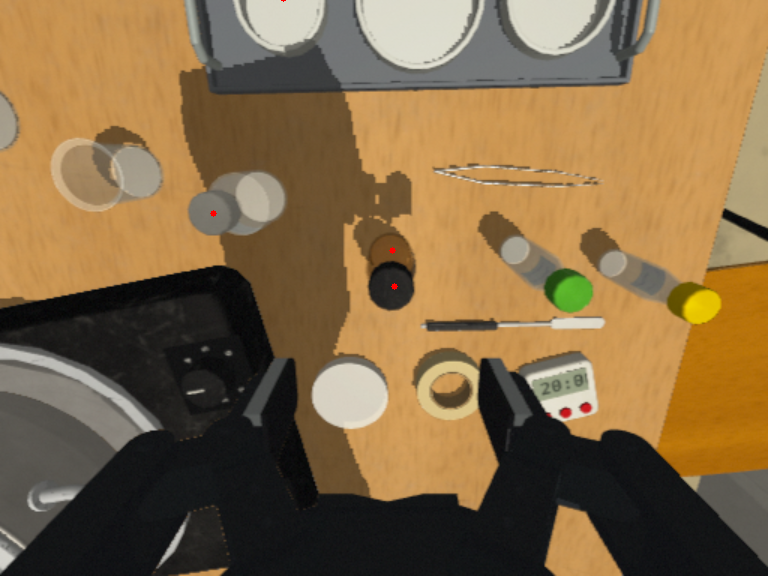

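The wrist view shows the vial cap at (391,287) in the 1.5x picture, 3 px from its projection, so the model is good to about 2 mm. The broad cap coincides with its projected point. Descending on the vial cap.

Request:
play_rows([
  {"dr": [0,0,0],"linear": [0.001,0,-0.03],"jaw": 0.07},
  {"dr": [0,0,0],"linear": [0.001,0,-0.03],"jaw": 0.07},
  {"dr": [0,0,0],"linear": [0,0,-0.03],"jaw": 0.07},
  {"dr": [0,0,0],"linear": [0,0,-0.025],"jaw": 0.07},
  {"dr": [0,0,0],"linear": [0,0,-0.016],"jaw": 0.07},
  {"jaw": 0.02,"dr": [0,0,0],"linear": [0,0,0]},
  {"jaw": 0.02,"dr": [0,0,0],"linear": [0,0,0]},
  {"jaw": 0.02,"dr": [0,0,0],"linear": [0,0,0]},
  {"jaw": 0.02,"dr": [0,0,0],"linear": [0,0,0]},
  {"jaw": 0.02,"dr": [0,0,0],"linear": [0,0,0]},
], newtons=40)

```text
clock: 2.53
tcp_pos: [0.4547, -0.01, 0.0711]
eef_rot: [-0.0, 1.0, 0.003, 0.001]
force: [0.1, 1.3, 8.7]
grip_width: 0.0298
grip_force: 39.8
```

Request:
play_rows([
  {"dr": [0,0,0],"linear": [0,0,0],"jaw": 0.02},
  {"dr": [0,0,0],"linear": [0,0,0],"jaw": 0.02},
  {"dr": [0,0,0],"linear": [0,0,0],"jaw": 0.02},
])

```text
clock: 2.78
tcp_pos: [0.4547, -0.0099, 0.071]
eef_rot: [-0.0, 1.0, 0.003, 0.001]
force: [-0.5, 1.5, 11.1]
grip_width: 0.0295
grip_force: 39.9
```

Request:
play_rows([
  {"dr": [0,0,0],"linear": [0,0,0.02],"jaw": 0.02},
  {"dr": [0,0,0],"linear": [0,0,0.03],"jaw": 0.02},
  {"dr": [0,0,0],"linear": [0.02,0,0.02],"jaw": 0.02},
  {"dr": [0,0,0],"linear": [0.028,0.012,0],"jaw": 0.02},
  {"dr": [0,0,0],"linear": [0.028,0.014,0],"jaw": 0.02},
  {"dr": [0,0,0],"linear": [0.028,0.014,0],"jaw": 0.02},
  {"dr": [0,0,0],"linear": [0.028,0.014,0],"jaw": 0.02},
  {"dr": [0,0,0],"linear": [0.028,0.014,0],"jaw": 0.02},
  {"dr": [0,0,0],"linear": [0.018,0.01,0],"jaw": 0.02},
  {"dr": [0,0,0],"linear": [0,0,0],"jaw": 0.02},
])

```text
clock: 3.62
tcp_pos: [0.6346, 0.0707, 0.1403]
eef_rot: [-0.001, 1.0, 0.004, 0.001]
force: [-0.8, 0.1, -1.6]
grip_width: 0.0291
grip_force: 39.8
```

```bash
cat > look.py <<'E'
import sys,cv2,pickle,numpy as np
from station import arm,vision
from h import *
cups={"n":([.632,.068],.031),"w":([.634,-.027],.044),"m":([.637,-.121],.037)}
def ring(im,s,c,r,z,col,f):
    q=np.array([proj(s,[c[0]+r*np.cos(t),c[1]+r*np.sin(t),z]) for t in np.linspace(0,6.283,60)]); cv2.polylines(im,[(q*f).astype(int)],True,col,1)
def view(out,cams,box,items):
    tiles=[]
    for n,(x0,y0,x1,y1) in zip(cams,box):
        s=vision.snapshot(n); f=4; im=cv2.resize(s["img"],None,fx=f,fy=f,interpolation=2)
        for k,(c,r) in cups.items(): ring(im,s,c,r,.024,(0,0,255),f)
        for c,r,z in items: ring(im,s,c,r,z,(0,255,0),f)
        t=im[y0*f:y1*f,x0*f:x1*f]; tiles.append(cv2.resize(t,(395,int(395*t.shape[0]/t.shape[1]))))
    h=min(t.shape[0] for t in tiles); cv2.imwrite(out,cv2.hconcat([t[:h] for t in tiles]))
    o=arm.get_obs(); print(o["tcp_pos"],o["force"],o["grip_width"])
E
python3 - <<'E'
from look import *
from station import arm
p=arm.get_obs()["tcp_pos"][:2]
view("pics/p1.png",["scene","side"],[(220,110,360,260),(210,150,330,310)],[(p,.0155,.099+.07),(p,.019,.07)])
E
```

```text
[0.63178476 0.06821342 0.13998048] [-1.00770137 -0.67847854 -0.01425344] 0.029153315612214
```

View pics/p1.png

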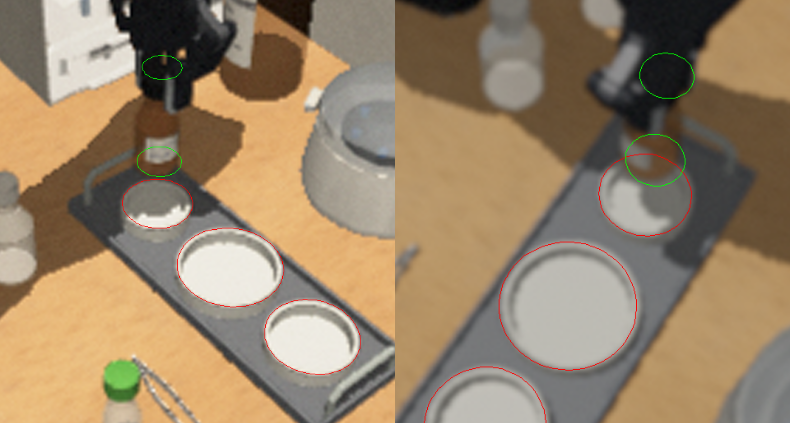

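The red cup rings match the real rims, and the vial hangs upright above the narrow cup with its underside at the green ring. Lower and release.

Request:
play_rows([
  {"dr": [0,0,0],"linear": [0.001,0,-0.02],"jaw": 0.02},
  {"dr": [0,0,0],"linear": [0,0,-0.02],"jaw": 0.02},
  {"dr": [0,0,0],"linear": [0,0,-0.01],"jaw": 0.02},
  {"dr": [0,0,0],"linear": [0,0,-0.005],"jaw": 0.02},
  {"dr": [0,0,0],"linear": [0,0,-0.003],"jaw": 0.02},
  {"dr": [0,0,0],"linear": [0,0,0],"jaw": 0.02},
  {"dr": [0,0,0],"linear": [0,0,0],"jaw": 0.02},
])

```text
clock: 4.3
tcp_pos: [0.6331, 0.068, 0.0827]
eef_rot: [-0.0, 1.0, 0.003, 0.0]
force: [1.0, 0.2, 0.3]
grip_width: 0.0291
grip_force: 39.8
```

Request:
play_rows([
  {"dr": [0,0,0],"linear": [0,0,-0.002],"jaw": 0.02},
  {"dr": [0,0,0],"linear": [0,0,0],"jaw": 0.02},
  {"dr": [0,0,0],"linear": [0,0,0],"jaw": 0.036},
  {"dr": [0,0,0],"linear": [0,0,0],"jaw": 0.045},
  {"dr": [0,0,0],"linear": [0,0,0],"jaw": 0.055},
  {"dr": [0,0,0],"linear": [0,0,0],"jaw": 0.065},
  {"dr": [0,0,0],"linear": [0,0,0],"jaw": 0.065},
  {"dr": [0,0,0],"linear": [0,0,0.02],"jaw": 0.065},
  {"dr": [0,0,0],"linear": [0,0,0.03],"jaw": 0.065},
  {"dr": [0,0,0],"linear": [0,0,0.03],"jaw": 0.065},
])

```text
clock: 5.13
tcp_pos: [0.6322, 0.0681, 0.1602]
eef_rot: [0.0, 1.0, 0.003, -0.001]
force: [0.6, -1.1, 0.4]
grip_width: 0.0649
grip_force: 0.0
```

Request:
play_rows([
  {"dr": [0,0,0],"linear": [-0.03,0.008,0],"jaw": 0.065},
  {"dr": [0,0,0],"linear": [-0.035,0.008,0],"jaw": 0.065},
  {"dr": [0,0,0],"linear": [-0.035,0.008,0],"jaw": 0.065},
  {"dr": [0,0,0],"linear": [-0.033,0.008,0],"jaw": 0.065},
  {"dr": [0,0,0],"linear": [0,0,-0.02],"jaw": 0.065},
  {"dr": [0,0,0],"linear": [0,0,0],"jaw": 0.065},
])

```text
clock: 5.63
tcp_pos: [0.498, 0.1002, 0.1385]
eef_rot: [0.0, 1.0, 0.003, -0.001]
force: [0.8, -0.8, -0.6]
grip_width: 0.0649
grip_force: 0.0
```

```bash
python3 - <<'E'
from look import *
view("pics/p2.png",["scene","wrist"],[(180,110,360,260),(180,60,330,260)],[([.499,.1],.0135,.104),([.499,.1],.022,0),([.632,.068],.0155,.108)])
E
```

```text
[0.50028194 0.09994286 0.13996103] [ 0.98849351 -0.55958316  1.01104178] 0.0649306377802228
```

View pics/p2.png

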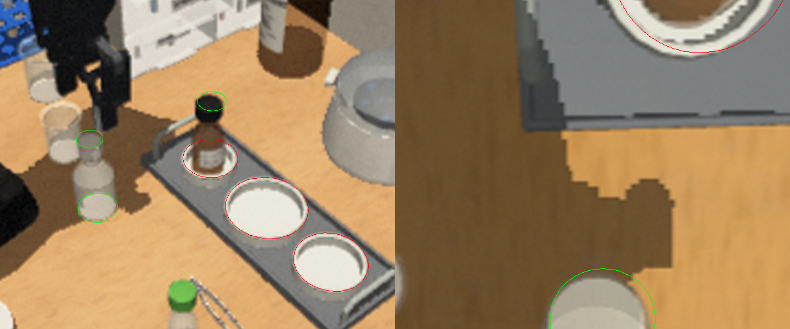

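The vial stands in the narrow cup, with its cap inside the predicted ring. The broad bottle's cap and base fit their rings, so I'll grip its cap.

Request:
play_rows([
  {"dr": [0,0,0],"linear": [0,0.001,-0.02],"jaw": 0.065},
  {"dr": [0,0,0],"linear": [0,0,-0.02],"jaw": 0.065},
  {"dr": [0,0,0],"linear": [0,0,-0.015],"jaw": 0.065},
  {"dr": [0,0,0],"linear": [0,0,-0.008],"jaw": 0.065},
  {"dr": [0,0,0],"linear": [0,0,0],"jaw": 0.04},
  {"jaw": 0.015,"dr": [0,0,0],"linear": [0,0,0]},
  {"jaw": 0.015,"dr": [0,0,0],"linear": [0,0,0]},
  {"jaw": 0.015,"dr": [0,0,0],"linear": [0,0,0]},
  {"jaw": 0.015,"dr": [0,0,0],"linear": [0,0,0]},
  {"jaw": 0.015,"dr": [0,0,0],"linear": [0,0,0]},
])

```text
clock: 6.57
tcp_pos: [0.5006, 0.1013, 0.0778]
eef_rot: [-0.0, 1.0, 0.003, 0.001]
force: [-1.2, 0.4, 8.0]
grip_width: 0.0251
grip_force: 39.5
```

Request:
play_rows([
  {"dr": [0,0,0],"linear": [0,0,0.03],"jaw": 0.015},
  {"dr": [0,0,0],"linear": [0,-0.01,0.04],"jaw": 0.015},
  {"dr": [0,0,0],"linear": [0,-0.026,0],"jaw": 0.015},
  {"dr": [0,0,0],"linear": [0.02,-0.032,0],"jaw": 0.015},
  {"dr": [0,0,0],"linear": [0.024,-0.032,0],"jaw": 0.015},
  {"dr": [0,0,0],"linear": [0.024,-0.032,0],"jaw": 0.015},
  {"dr": [0,0,0],"linear": [0.024,-0.032,0],"jaw": 0.015},
  {"dr": [0,0,0],"linear": [0.024,-0.032,0],"jaw": 0.015},
  {"dr": [0,0,0],"linear": [0.02,-0.026,0],"jaw": 0.015},
  {"dr": [0,0,0],"linear": [0,0,0],"jaw": 0.015},
])

```text
clock: 7.4
tcp_pos: [0.638, -0.1277, 0.147]
eef_rot: [0.001, 1.0, -0.0, 0.001]
force: [-0.4, -0.2, -0.1]
grip_width: 0.0248
grip_force: 39.7
```

Request:
play_rows([
  {"dr": [0,0,0],"linear": [0,0,0],"jaw": 0.015},
  {"dr": [0,0,0],"linear": [0,0,0],"jaw": 0.015},
])

```text
clock: 7.57
tcp_pos: [0.6355, -0.1205, 0.1469]
eef_rot: [-0.0, 1.0, 0.003, -0.0]
force: [-0.1, 0.9, -1.1]
grip_width: 0.0255
grip_force: 39.7
```

Request:
play_rows([
  {"dr": [0,0,0],"linear": [0.001,0,-0.02],"jaw": 0.015},
  {"dr": [0,0,0],"linear": [0,0,-0.02],"jaw": 0.015},
  {"dr": [0,0,0],"linear": [0,0,-0.01],"jaw": 0.015},
  {"dr": [0,0,0],"linear": [0,0,-0.006],"jaw": 0.015},
  {"dr": [0,0,0],"linear": [0,0,-0.002],"jaw": 0.015},
  {"dr": [0,0,0],"linear": [0,0,-0.002],"jaw": 0.015},
  {"dr": [0,0,0],"linear": [0,0,0],"jaw": 0.015},
  {"dr": [0,0,0],"linear": [0,0,0],"jaw": 0.015},
])

```text
clock: 8.23
tcp_pos: [0.6372, -0.1209, 0.0876]
eef_rot: [0.0, 1.0, 0.003, 0.0]
force: [0.1, 0.6, -0.1]
grip_width: 0.0248
grip_force: 39.7
```

Request:
play_rows([
  {"dr": [0,0,0],"linear": [0,0,-0.001],"jaw": 0.015},
  {"dr": [0,0,0],"linear": [0,0,0],"jaw": 0.015},
  {"dr": [0,0,0],"linear": [0,0,0],"jaw": 0.032},
  {"dr": [0,0,0],"linear": [0,0,0],"jaw": 0.042},
  {"dr": [0,0,0],"linear": [0,0,0],"jaw": 0.055},
  {"dr": [0,0,0],"linear": [0,0,0],"jaw": 0.065},
  {"dr": [0,0,0],"linear": [0,0,0],"jaw": 0.065},
  {"dr": [0,0,0],"linear": [0,0,0.02],"jaw": 0.065},
  {"dr": [0,0,0],"linear": [0,0,0.04],"jaw": 0.07},
  {"dr": [0,0,0],"linear": [0,0,0.04],"jaw": 0.08},
])

```text
clock: 9.07
tcp_pos: [0.6359, -0.1208, 0.186]
eef_rot: [-0.0, 1.0, 0.003, -0.001]
force: [1.1, -1.0, 1.0]
grip_width: 0.0792
grip_force: 0.0
```

Request:
play_rows([
  {"dr": [0,0,0.12],"linear": [-0.004,0.0215,0.008],"jaw": 0.085},
  {"dr": [0,0,0.12],"linear": [-0.004,0.0215,0.008],"jaw": 0.085},
  {"dr": [0,0,0.12],"linear": [-0.004,0.0215,0.008],"jaw": 0.085},
  {"dr": [0,0,0.12],"linear": [-0.004,0.0215,0.008],"jaw": 0.085},
  {"dr": [0,0,0.12],"linear": [-0.004,0.0215,0.008],"jaw": 0.085},
  {"dr": [0,0,0.12],"linear": [-0.004,0.0215,0.008],"jaw": 0.085},
  {"dr": [0,0,0.12],"linear": [-0.004,0.0215,0.008],"jaw": 0.085},
  {"dr": [0,0,0.12],"linear": [-0.004,0.0215,0.008],"jaw": 0.085},
  {"dr": [0,0,0.12],"linear": [-0.004,0.0215,0.008],"jaw": 0.085},
  {"dr": [0,0,0.12],"linear": [-0.004,0.0215,0],"jaw": 0.085},
])

```text
clock: 9.9
tcp_pos: [0.597, 0.0952, 0.2594]
eef_rot: [0.0, 0.822, 0.569, 0.001]
force: [0.6, 0.8, -0.3]
grip_width: 0.085
grip_force: 0.0
```

Request:
play_rows([
  {"dr": [0,0,0.12],"linear": [-0.004,0.0215,0],"jaw": 0.085},
  {"dr": [0,0,0.12],"linear": [-0.004,0.0215,0],"jaw": 0.085},
  {"dr": [0,0,0.12],"linear": [-0.004,0.0215,0],"jaw": 0.085},
  {"dr": [0,0,0.12],"linear": [-0.004,0.0215,0],"jaw": 0.085},
  {"dr": [0,0,0.12],"linear": [-0.004,0.0215,0],"jaw": 0.085},
  {"dr": [0,0,0.12],"linear": [-0.004,0.0215,0],"jaw": 0.085},
  {"dr": [0,0,0.12],"linear": [-0.004,0.0215,0],"jaw": 0.085},
  {"dr": [0,0,0.12],"linear": [-0.004,0.0215,0],"jaw": 0.085},
  {"dr": [0,0,0.12],"linear": [-0.004,0.0215,0],"jaw": 0.085},
  {"dr": [0,0,0.12],"linear": [-0.001,0.0215,0],"jaw": 0.085},
])

```text
clock: 10.73
tcp_pos: [0.5593, 0.31, 0.258]
eef_rot: [0.0, 0.357, 0.934, -0.0]
force: [0.5, 0.5, -0.9]
grip_width: 0.0848
grip_force: 0.0
```

Request:
play_rows([
  {"dr": [0,0,0.12],"linear": [0,0,0],"jaw": 0.085},
  {"dr": [0,0,0.12],"linear": [0,0,0],"jaw": 0.085},
  {"dr": [0,0,0.12],"linear": [0,0,0],"jaw": 0.085},
  {"dr": [0,0,0.12],"linear": [0,0,0],"jaw": 0.085},
  {"dr": [0,0,0.12],"linear": [0,0,0],"jaw": 0.085},
  {"dr": [0,0,0.12],"linear": [0,0,0],"jaw": 0.085},
  {"dr": [0,0,0.12],"linear": [0,0,0],"jaw": 0.085},
  {"dr": [0,0,0.12],"linear": [0,0,0],"jaw": 0.085},
  {"dr": [0,0,0.12],"linear": [0,0,0],"jaw": 0.085},
  {"dr": [0,0,0.12],"linear": [0,0,0],"jaw": 0.085},
])

```text
clock: 11.57
tcp_pos: [0.5599, 0.3089, 0.2578]
eef_rot: [-0.0, -0.233, 0.973, -0.0]
force: [-1.2, -0.6, -0.1]
grip_width: 0.0849
grip_force: 0.0
```

Request:
play_rows([
  {"dr": [0,0,0.12],"linear": [0,0,0],"jaw": 0.085},
  {"dr": [0,0,0.12],"linear": [0,0,0],"jaw": 0.085},
  {"dr": [0,0,0.12],"linear": [0,0,0],"jaw": 0.085},
  {"dr": [0,0,0.12],"linear": [0,0,0],"jaw": 0.085},
  {"dr": [0,0,0.12],"linear": [0,0,0],"jaw": 0.085},
  {"dr": [0,0,0],"linear": [0,0,0],"jaw": 0.085},
  {"dr": [0,0,0],"linear": [0,0,0],"jaw": 0.085},
])

```text
clock: 12.15
tcp_pos: [0.5599, 0.3089, 0.2576]
eef_rot: [-0.0, -0.505, 0.863, 0.0]
force: [0.5, -0.2, -0.0]
grip_width: 0.0848
grip_force: 0.0
```

```bash
python3 - <<'E'
from look import *
view("pics/p3.png",["scene","wrist"],[(180,110,360,290),(170,60,440,330)],[([.559,.31],.029,.07),([.559,.31],.026,0),([.518,.2],.024,.058),([.637,-.121],.0135,.113)])
print(arm.get_obs()["joint_positions"],arm.get_obs()["eef_rot"])
E
```

```text
[0.55988164 0.30898708 0.25778034] [ 0.43374013 -0.54231728  1.41354782] 0.08497613743890509
[ 0.08678837  0.78852668 -1.20289301  1.49059527  0.7413091   1.37176336
  1.4677834 ] [-1.66577597e-05 -5.05421103e-01  8.62872821e-01 -6.21276092e-05]
```

View pics/p3.png

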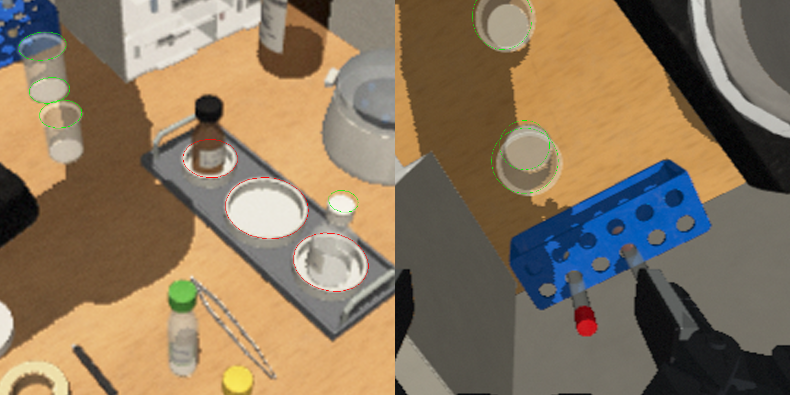

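The broad bottle stands in the middle cup (cap on its ring). The larger beaker sits within about 3 mm of its ring in the wrist view. A quick check of the tube heights before descending.

```bash
python3 - <<'E'
import pickle
from h import *
A=pickle.load(open("scene.pkl","rb"));B=pickle.load(open("side.pkl","rb"))
for a,b in (((179.3,88),(351.9,66)),((159.4,97.2),(330.3,55.5)),((64,127),(208,14))):
    o1,d1=ray(A,*a);o2,d2=ray(B,*b)
    t=np.linalg.lstsq(np.c_[d1,-d2],o2-o1,rcond=None)[0]
    print(o1+d1*t[0],o2+d2*t[1])
E
```

```text
[0.57684963 0.43713811 0.13398536] [0.57842732 0.43423804 0.13022868]
[0.5162496  0.44074711 0.1254714 ] [0.51595011 0.44130327 0.12622034]
[0.25782514 0.29949054 0.21959456] [0.25783528 0.29947384 0.21956741]
```

Request:
play_rows([
  {"dr": [0,0,0],"linear": [-0.001,0.001,-0.025],"jaw": 0.085},
  {"dr": [0,0,0],"linear": [0,0,-0.025],"jaw": 0.085},
  {"dr": [0,0,0],"linear": [0,0,-0.025],"jaw": 0.085},
  {"dr": [0,0,0],"linear": [0,0,-0.025],"jaw": 0.085},
  {"dr": [0,0,0],"linear": [0,0,-0.025],"jaw": 0.085},
  {"dr": [0,0,0],"linear": [0,0,0],"jaw": 0.085},
  {"dr": [0,0,0],"linear": [0,0,0],"jaw": 0.085},
])

```text
clock: 12.83
tcp_pos: [0.5585, 0.31, 0.1328]
eef_rot: [-0.001, -0.507, 0.862, 0.0]
force: [0.3, 1.3, 0.1]
grip_width: 0.085
grip_force: 0.0
```

```bash
python3 - <<'E'
from look import *
view("pics/p4.png",["side","wrist"],[(240,60,370,190),(170,60,440,330)],[([.559,.31],.029,.07),([.559,.31],.026,0)])
print(arm.get_obs()["joint_positions"])
E
```

```text
[0.55922327 0.31068927 0.13455924] [-0.6676507   0.20939306  0.72646271] 0.08502820290859907
[ 0.05325461  0.91233185 -1.11512889  1.60588461  0.87089384  1.19113717
  1.37843529]
```

View pics/p4.png

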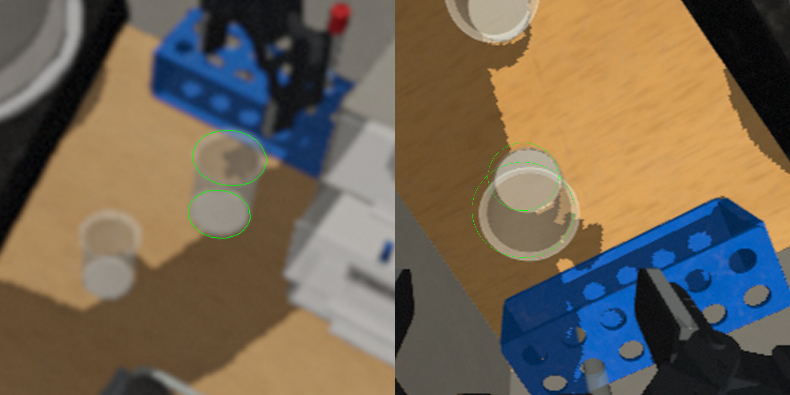

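The side and wrist views show the beaker within about 3 mm of the model, with the rack and tubes clear of the fingers. Descend and grip below the rim.

Request:
play_rows([
  {"dr": [0,0,0],"linear": [-0.002,0.001,-0.025],"jaw": 0.085},
  {"dr": [0,0,0],"linear": [0,0,-0.025],"jaw": 0.085},
  {"dr": [0,0,0],"linear": [0,0,-0.025],"jaw": 0.085},
  {"dr": [0,0,0],"linear": [0,0,-0.02],"jaw": 0.085},
  {"dr": [0,0,0],"linear": [0,0,-0.012],"jaw": 0.085},
  {"dr": [0,0,0],"linear": [0,0,-0.006],"jaw": 0.085},
  {"dr": [0,0,0],"linear": [0,0,0],"jaw": 0.085},
  {"dr": [0,0,0],"linear": [0,0,0],"jaw": 0.085},
])

```text
clock: 13.6
tcp_pos: [0.5573, 0.3115, 0.0211]
eef_rot: [0.001, -0.507, 0.862, 0.0]
force: [-0.3, 0.1, -0.3]
grip_width: 0.0849
grip_force: 0.0
```

Request:
play_rows([
  {"dr": [0,0,0],"linear": [0,0,0],"jaw": 0.07},
  {"dr": [0,0,0],"linear": [0,0,0],"jaw": 0.06},
  {"dr": [0,0,0],"linear": [0,0,0],"jaw": 0.052},
  {"dr": [0,0,0],"linear": [0,0,0],"jaw": 0.045},
  {"dr": [0,0,0],"linear": [0,0,0],"jaw": 0.045},
  {"dr": [0,0,0],"linear": [0,0,0],"jaw": 0.045},
  {"dr": [0,0,0],"linear": [0,0,0],"jaw": 0.045},
], newtons=30)

```text
clock: 14.18
tcp_pos: [0.5569, 0.3116, 0.0208]
eef_rot: [0.0, -0.507, 0.862, 0.0]
force: [-2.9, 0.0, 8.5]
grip_width: 0.0515
grip_force: 28.7
```

Request:
play_rows([
  {"dr": [0,0,0],"linear": [0,0,0.015],"jaw": 0.045},
  {"dr": [0,0,0],"linear": [0,0,0.025],"jaw": 0.045},
  {"dr": [0,0,0],"linear": [0,0,0.03],"jaw": 0.045},
  {"dr": [0,0,0],"linear": [0,0,0.03],"jaw": 0.045},
  {"dr": [0,0,0],"linear": [0,0,0.03],"jaw": 0.045},
  {"dr": [0,0,0],"linear": [0,0,0],"jaw": 0.045},
  {"dr": [0,0,0],"linear": [0,0,0],"jaw": 0.045},
])

```text
clock: 14.77
tcp_pos: [0.5574, 0.3114, 0.1524]
eef_rot: [0.002, -0.507, 0.862, -0.0]
force: [-0.1, -0.4, -0.5]
grip_width: 0.0517
grip_force: 30.4
```

Request:
play_rows([
  {"dr": [0,0,-0.04],"linear": [0.005,-0.02,0],"jaw": 0.045},
  {"dr": [0,0,-0.04],"linear": [0.005,-0.025,0],"jaw": 0.045},
  {"dr": [0,0,-0.04],"linear": [0.005,-0.025,0],"jaw": 0.045},
  {"dr": [0,0,-0.04],"linear": [0.005,-0.025,0],"jaw": 0.045},
  {"dr": [0,0,-0.04],"linear": [0.005,-0.025,0],"jaw": 0.045},
  {"dr": [0,0,-0.04],"linear": [0.005,-0.025,0],"jaw": 0.045},
  {"dr": [0,0,-0.04],"linear": [0.005,-0.025,0],"jaw": 0.045},
  {"dr": [0,0,-0.04],"linear": [0.005,-0.025,0],"jaw": 0.045},
  {"dr": [0,0,-0.04],"linear": [0.005,-0.025,0],"jaw": 0.045},
  {"dr": [0,0,-0.04],"linear": [0.005,-0.025,0],"jaw": 0.045},
])

```text
clock: 15.6
tcp_pos: [0.6065, 0.0646, 0.1493]
eef_rot: [-0.001, -0.325, 0.946, 0.0]
force: [0.3, -0.1, -1.2]
grip_width: 0.0516
grip_force: 30.4
```

Request:
play_rows([
  {"dr": [0,0,0],"linear": [0.006,-0.023,0],"jaw": 0.045},
  {"dr": [0,0,0],"linear": [0.006,-0.023,0],"jaw": 0.045},
  {"dr": [0,0,0],"linear": [0.006,-0.023,0],"jaw": 0.045},
  {"dr": [0,0,0],"linear": [0.006,-0.023,0],"jaw": 0.045},
  {"dr": [0,0,0],"linear": [0.003,-0.002,0],"jaw": 0.045},
  {"dr": [0,0,0],"linear": [0,0,0],"jaw": 0.045},
  {"dr": [0,0,0],"linear": [0,0,0],"jaw": 0.045},
  {"dr": [0,0,0],"linear": [0,0,0],"jaw": 0.045},
])

```text
clock: 16.27
tcp_pos: [0.6334, -0.0266, 0.1498]
eef_rot: [-0.0, -0.327, 0.945, 0.0]
force: [-1.4, -0.3, -0.6]
grip_width: 0.0512
grip_force: 30.4
```

```bash
python3 - <<'E'
from look import *
p=arm.get_obs()["tcp_pos"][:2]
view("pics/p5.png",["scene","side"],[(180,90,360,270),(190,130,340,310)],[(p,.026,.13),(p,.029,.2)])
print(arm.get_obs()["joint_positions"])
E
```

```text
[ 0.63354723 -0.02676981  0.14988469] [ 0.69326     0.35201149 -0.65673661] 0.05158577248085743
[ 0.58859643  0.85882668 -1.07043753  1.61095634  0.80517092  1.1710376
  1.56631586]
```

View pics/p5.png

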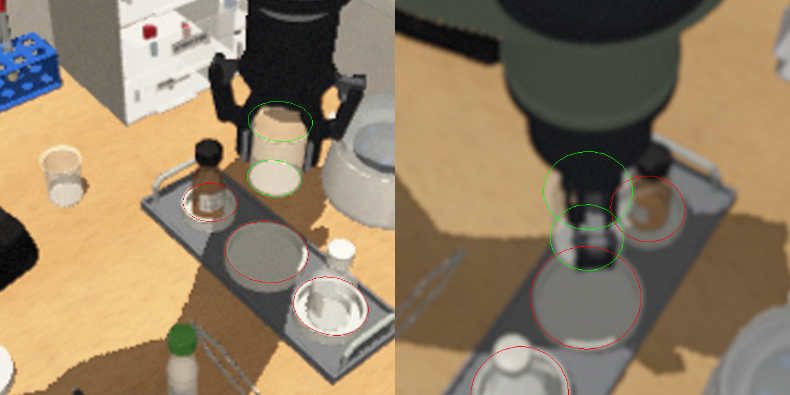

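The beaker hangs upright over the wide cup, with vial and bottle well clear either side. Lower it.

Request:
play_rows([
  {"dr": [0,0,0],"linear": [0,0,-0.025],"jaw": 0.045},
  {"dr": [0,0,0],"linear": [0,0,-0.025],"jaw": 0.045},
  {"dr": [0,0,0],"linear": [0,0,-0.025],"jaw": 0.045},
  {"dr": [0,0,0],"linear": [0,0,-0.02],"jaw": 0.045},
  {"dr": [0,0,0],"linear": [0,0,-0.012],"jaw": 0.045},
  {"dr": [0,0,0],"linear": [0,0,-0.006],"jaw": 0.045},
  {"dr": [0,0,0],"linear": [0,0,-0.003],"jaw": 0.045},
  {"dr": [0,0,0],"linear": [0,0,-0.002],"jaw": 0.045},
  {"dr": [0,0,0],"linear": [0,0,0],"jaw": 0.045},
  {"dr": [0,0,0],"linear": [0,0,0],"jaw": 0.045},
])

```text
clock: 17.2
tcp_pos: [0.6343, -0.0279, 0.0327]
eef_rot: [0.001, -0.326, 0.945, -0.0]
force: [-0.3, -1.0, -0.1]
grip_width: 0.0516
grip_force: 30.4
```

Request:
play_rows([
  {"dr": [0,0,0],"linear": [0,0,-0.002],"jaw": 0.045},
  {"dr": [0,0,0],"linear": [0,0,0],"jaw": 0.045},
  {"dr": [0,0,0],"linear": [0,0,0],"jaw": 0.055},
  {"dr": [0,0,0],"linear": [0,0,0],"jaw": 0.062},
  {"dr": [0,0,0],"linear": [0,0,0],"jaw": 0.07},
  {"dr": [0,0,0],"linear": [0,0,0],"jaw": 0.075},
  {"dr": [0,0,0],"linear": [0,0,0],"jaw": 0.075},
  {"dr": [0,0,0],"linear": [0,0,0.02],"jaw": 0.075},
  {"dr": [0,0,0],"linear": [0,0,0.03],"jaw": 0.075},
  {"dr": [0,0,0],"linear": [0,0,0.04],"jaw": 0.075},
])

```text
clock: 18.03
tcp_pos: [0.6326, -0.028, 0.1189]
eef_rot: [-0.002, -0.326, 0.945, 0.001]
force: [-0.4, -0.8, -0.1]
grip_width: 0.0749
grip_force: 0.0
```

Request:
play_rows([
  {"dr": [0,0,0],"linear": [0,0,0.04],"jaw": 0.075},
  {"dr": [0,0,0],"linear": [0,0,0.04],"jaw": 0.075},
  {"dr": [0,0,0],"linear": [-0.02,0,0.03],"jaw": 0.075},
  {"dr": [0,0,0],"linear": [-0.03,0,0],"jaw": 0.075},
  {"dr": [0,0,0],"linear": [-0.03,0,0],"jaw": 0.075},
  {"dr": [0,0,0],"linear": [-0.03,0,0],"jaw": 0.075},
  {"dr": [0,0,0],"linear": [0,0,0],"jaw": 0.075},
  {"dr": [0,0,0],"linear": [0,0,0],"jaw": 0.075},
])

```text
clock: 18.7
tcp_pos: [0.5231, -0.0286, 0.2302]
eef_rot: [-0.0, -0.326, 0.945, -0.001]
force: [0.2, -0.1, 0.1]
grip_width: 0.0748
grip_force: 0.0
```

```bash
python3 - <<'E'
from look import *
view("pics/p6.png",["scene","side"],[(180,90,370,280),(160,110,350,310)],[([.634,-.027],.026,.009),([.634,-.027],.029,.079),([.632,.068],.0155,.108),([.637,-.121],.0135,.113),([.518,.2],.024,.058),([.457,-.114],.0135,.109),([.443,-.205],.014,.119)])
E
```

```text
[ 0.52442147 -0.02813729  0.23003733] [0.65973185 0.46415178 0.04333423] 0.07512475451997123
```

View pics/p6.png

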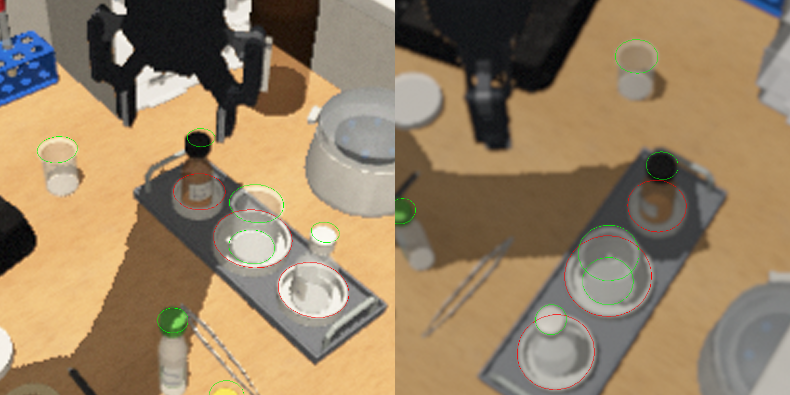

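All three objects stand upright in their cups, with caps and rims on the predicted rings. The smaller beaker and both slim bottles are at their original places, and the gripper is clear. Handing in.

```bash
python3 -c "
from station import workorder
print(workorder.hand_in())"
```

```text
the job is handed in; nothing more can be done
None
```

I handed the job in at about 19 s of the 93 s limit: in the last pictures the vial, broad bottle and larger beaker stand upright in the narrowest, middle and widest cups, and the look-alikes have not moved; the hand-in returned no verdict.

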